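Seat the warming plate in the camp stove's bracket

TASK

Fit the steel warming plate with the red handle into the green camp stove's bracket: slide its two ears down between the brass spring clips of the two slots and press until it sits fully home, flat and firmly down on both red ledge pads. The clips resist and the ledges may be set high or low, so feel for the pads and press gently, never ramming the plate onto them. Then let go, and leave the other kitchen things where they are.

Things in the scene. Friction and masses are not known exactly. Their poses are not given: they have to be found in the camera images.
- plate: Flat steel warming plate, 0.28 to 0.46 kg. Origin: centre of its underside; z up. Body 100 (its x) x 150 (its y) x 5 mm thick; at each end, along its +y and -y, an ear 24 wide (x), reaching 94 mm from the centre, 5 thick. Red handle bar in the middle: 12 thick (x) x 44 long (y), top 43 mm above the underside. Starts lying on the plank. Half a turn about z makes no difference.
- bracket: Green stove base, 150 (its x) x 200 (its y) x 18 mm, fixed; origin: centre of its underside, on the plank. Burner in the middle, top 27 mm high. A slot open at the top stands 85 mm from the centre along its +y and another along its -y, for the plate's two ears (plate y along bracket y, either way round, 3 mm play along y).
- seat: The two ledges, one under each ear at the foot of the slots, 14 x 14 mm with a red springy pad on top. The pose given is only the bracket's origin: the ledge height is set anew each time, NOT reported. Pad tops: 30 to 50 mm above it, both alike. Pads yield from 2 N, 15 N per mm, 1.2 mm at most; the clips keep them pressed after release. Home: over 4 N on the pads; ramming: over 20 N.
- lid: Stainless pot lid, 180 mm across, black knob top 44 mm high, lying on the plank; origin under its centre. Leave alone.
- sieve: Orange plastic sieve, 140 mm across, 45 mm high, 100 mm handle along its +x; origin under the bowl's centre. Leave alone.
- mortar: Wooden mortar, 112 mm across, 95 mm high, with a pestle up to 165 mm; origin under its centre. Leave alone.
- spoon: Red silicone spoon, 240 mm long along its x, lying on the plank. Leave alone.
- bowl: Blue plastic bowl, 160 mm across, 65 mm high, with a steel spring clip on its rim at its -x side; origin under its centre. Leave alone.
- jar: Amber jar with a red cap, 60 mm across, 100 mm high; origin under its centre. Leave alone.
- slot_left (a point): Mouth of the slot at the bracket's +y, midway between the clip tips, 80 mm above the bracket's origin; axes as the bracket. Two aluminium posts 34 mm apart in x, 72 mm high (bevelled tips to 77), inner face 78 mm from the bracket's centre. Each post has an upright brass spring clip: faces 20 mm apart at rest from 68 mm down to 28 mm height, flared to about 33 mm at the tips.
- slot_right (a point): The same at the bracket's -y. Clips: a centred ear pushes each back 2 mm (about 4 N; at most 3.5 mm). Pushing the plate down takes up to about 25 N at the flares (ears 80 to 62 mm high), then a steady 5 to 15 N. The clips hold the plate at any depth, so it does not fall home; crooked or off-centre ears press sideways on the tool.
Things that resemble listed ones, but are neither listed nor needed, are in the scene too. What is shaped like the plate but blue is not meant.

How it is judged (in metres and radians):
On the way:
1. both ears are in their slots, between the clips (horizontal distance between plate and bracket below 0.006 m and angle between the y axis of plate and the y axis of bracket, either way round below 0.08 rad and z of plate in the frame of bracket below 0.066 m), for 0.05 s.
At the end, for the whole second after the job is handed in: The plate lies level (within 0.02 rad) in both slots, in line with the bracket (0.05 rad, 5 mm), at rest, its ears pressed down on the ledge pads (still bearing on them with over 4 N), released (z of plate in the frame of bracket between 0.027 and 0.0515 m and horizontal distance between plate and bracket below 0.005 m and angle between the y axis of plate and the y axis of bracket, either way round below 0.05 rad and angle between plate's own z axis and vertical below 0.02 rad and linear speed of plate below 0.01 m/s and contact force between plate and seat above 4 N); the robot touches nothing.
It fails at once if the plate is rammed onto the ledge pads: it presses on them with more than 20 N (contact force between plate and seat above 20 N).
It fails at once if the lid, sieve, mortar, spoon, bowl or jar is moved more than 30 mm (distance of any of lid, sieve, mortar, spoon, bowl, jar from where it was at the start of the episode above 0.03 m).
It also fails if it takes over 67 s, if anything falls off the work surface, if the arm or the gripper's body presses on something with over 40 N, if the wrist force passes 120 N, or if a joint passes its speed limit or range.

ROBOT

A 6-joint arm with a two-finger parallel gripper is mounted at the origin on the work surface. World frame = base frame: x ahead of the robot, y to its left, z up, the work surface at z = 0. Lengths are in m, angles in degrees, forces in N, time in s.
With the tool pointing down it reaches from about 0.375 to 0.9 m from the base axis. Payload 3.1 kg.
Tool frame: the origin (TCP) lies on the centre line of the jaws, within the pads' length; the fingertips stand 17 mm ahead of it and the grasp point (between the pads) lies 2 mm behind it; z points along the fingers, y is the line along which they close (so a half turn about z gives the same grasp; the last joint's range is limited). The gripper opens to 87 mm and grips with 3 to 60 N. Pads are 19 mm wide; open, the fingers measure 117 mm over their backs; the gripper's body (75 mm by 190 mm) begins 51 mm behind the grasp point.
Start: joints at [-83.108, 30.224, 82.088, -0, 67.689, -10.227], TCP at [0.184, -0.597, 0.207] pointing down, gripper open.
Joint ranges: [-176.69, 176.69], [-43.24, 126.21], [12.49, 139.97], [-82, 262], [0, 151.66], [-163.58, 163.58]. Speed limits (degrees/s): [159.86, 159.86, 180, 180, 180, 180].

INTERFACE

Orientations are given as a 3x3 rotation matrix whose columns are the frame's x, y, z axes.
In Python, from rig import bot, imaging, finder gives the robot as it stands. The module is installed in compiled form; this text tells all that it offers.
- The arm moves only by the tool play_rows, never from a script. Its argument "motion" is a list that holds one entry, the list of rows, each a list of 6 numbers: the shift along the tool's x, y, z in m, then the turn, a rotation vector about the tool's x, y, z in degrees. In form: [[[dx, dy, dz, wx, wy, wz], ...]]. A call has 1 to 8 rows; each row is the pose to reach, as a shift and turn from the pose commanded when the call began, along the tool's axes at that moment; what a row does not reach only later rows make up. A row lasts 1/12 s, in which the tool goes at most 41.7 mm and 7.16 degrees, less where a joint would pass 70% of its speed; a pose out of reach is approached as far as the arm can. A call with a gripper value outside its range is refused whole. "fingers" is the finger opening in m, from 0 to 0.087, set as the call begins (left out, the last holds). The fingers move at their own pace and stop on an object; the grip force is fixed at half the most. Time passes only in rows, so rows that repeat a pose let the fingers close. It gives the time, the measured TCP pose, the force, the opening and the grip force at its end, in the units of the state.
- bot.read_state(): the state, without advancing time (a new reading comes with each control period).
- imaging.capture(name): name is "scene" or "top" or "wrist"; returns a dict with "frame" (400x640x3 uint8, red, green, blue), "camera_matrix" (3x3 intrinsics, pixels), "R" (3x3) and "t" (3): a world point X has camera coordinates R X + t. Camera axes: x right, y down, z forward; pixel columns grow to the right and rows downward; lengths in m; the calibration is good to about 2 mm. A picture is of the moment at which its call begins. There is no depth.
- bot.hand_in(): hands the job in; it is judged then, once.
Trained networks look in the newest picture that a camera, given by its name, has taken for a name from the list of things; names that differ only in an ending like _2 or _b are one class to them, and where a whole thing is asked for, a point or a joint stands for the part that bears it (a point fixed in the world has none). Each returns a list of dicts, best first, with "confidence" (0 to 1); they miss things now and then, are a little off and sometimes report something else, mostly with a low value. They report only what shows in the picture. A call takes as long as a camera call. They do not tell look-alikes from the thing itself.
- finder.recognise(camera, name): "at" ([x, y, z] in m, in world coordinates, good to about 4 mm: the middle of the surface that is visible of it).
- finder.outline_of(camera, name): "pixels" (400x640 bool, what is visible of it).
The state is a dict: "time_s": time; "joint_positions": joint angles; "qvel": joint speeds; "tau": joint torques, N m; "position": TCP position; "tcp_rot": TCP orientation; "force": force on the tool from outside, world axes, zero at the start; "moment": the same for the moment, N m; "opening": opening from 0.0 (shut) to 1.0 (fully open); "grasp_force": force on a finger pad.
Only numpy, scipy, OpenCV 4.12 (cv2) and the standard library are available. Lean on these libraries where they do the work, as an engineer would, in place of code of your own. Each camera call takes 0.05 s, during which the arm holds its last target. There are 200 camera calls.

## Working session

There is one attempt and no reset: what is moved stays moved. The work goes in short steps, Python scripts to look and compute and a tool call to move; the robot and the scene stay as the last step left them, time stands still between calls to the robot, and variables do not carry over. Pictures are saved under pics/ and viewed, at most 10 in all, crops included, and the job is handed in when it is done.

Besides the shell and the picture viewer there is one more tool, called after "Call:" as name(argument=value, ...) on one line, values as JSON. play_rows: Moves the arm, as the interface text tells. Its arguments: {"type":"object","properties":{"motion":{"type":"array"},"fingers":{"type":"number"}},"required":["motion"]}

```bash
mkdir -p pics; cat > h.py <<'E'
import numpy as np, cv2, pickle
from rig import bot, imaging, finder
def cap(n,save=None):
    c=imaging.capture(n)
    if save: cv2.imwrite('pics/'+save,cv2.cvtColor(c['frame'],cv2.COLOR_RGB2BGR))
    return c
def ray(c,p):
    K,R,t=[np.array(c[k]) for k in('camera_matrix','R','t')]
    d=R.T@np.linalg.inv(K)@np.array([p[0],p[1],1.]); return -R.T@t,d
def atz(c,p,z):
    o,d=ray(c,p); return o+d*(z-o[2])/d[2]
def tri(cs,ps):
    A=np.zeros((3,3));b=np.zeros(3)
    for c,p in zip(cs,ps):
        o,d=ray(c,p);d=d/np.linalg.norm(d);M=np.eye(3)-np.outer(d,d);A+=M;b+=M@o
    return np.linalg.solve(A,b)
def proj(c,X):
    K,R,t=[np.array(c[k]) for k in('camera_matrix','R','t')]
    q=K@(R@np.array(X)+t); return q[:2]/q[2]
E
python3 - <<'E'
from h import *
np.set_printoptions(precision=4,suppress=True)
for n in('scene','top','wrist'):
    c=cap(n,n+'0.png'); 
    print(n,'cam at',-np.array(c['R']).T@c['t'])
    for k in('plate','bracket','slot_left','seat','lid','sieve','mortar','spoon','bowl','jar'):
        print(k,[(np.round(d['at'],3).tolist(),round(d['confidence'],2)) for d in finder.recognise(n,k)[:3]])
print(bot.read_state())
a=[cv2.imread('pics/%s0.png'%n) for n in('scene','top')]
cv2.imwrite('pics/a.png',cv2.resize(np.vstack(a),None,fx=.75,fy=.75))
E
```

```text
scene cam at [1.3744 0.0961 0.8482]
plate [([0.34, 0.162, 0.008], 0.68), ([0.467, -0.068, 0.008], 0.61), ([0.252, -0.293, 0.007], 0.61)]
bracket [([0.554, 0.27, 0.018], 0.74), ([0.514, -0.315, 0.015], 0.69)]
slot_left [([0.553, 0.272, 0.019], 0.88)]
seat [([0.534, 0.349, 0.034], 0.54)]
lid [([0.512, -0.315, 0.018], 0.59)]
sieve [([0.678, -0.367, 0.026], 0.62)]
mortar [([0.799, -0.092, 0.076], 0.63), ([0.549, 0.272, 0.02], 0.18)]
spoon [([0.734, -0.211, 0.016], 0.82), ([0.55, 0.273, 0.019], 0.74)]
bowl [([0.754, 0.257, 0.027], 0.71)]
jar [([0.796, 0.089, 0.077], 0.97), ([0.68, -0.364, 0.026], 0.57)]
top cam at [0.3913 0.0012 1.2172]
plate [([0.46, -0.071, 0.006], 0.95), ([0.259, -0.298, 0.007], 0.81), ([0.328, 0.162, 0.006], 0.6)]
bracket [([0.529, 0.266, 0.018], 0.57)]
slot_left [([0.531, 0.273, 0.018], 0.64)]
seat [([0.536, 0.349, 0.046], 0.5)]
lid [([0.491, -0.322, 0.016], 0.62)]
sieve [([0.704, -0.366, 0.022], 0.78), ([0.457, -0.071, 0.008], 0.27)]
mortar [([0.791, -0.093, 0.072], 0.59)]
spoon []
bowl [([0.793, 0.256, 0.021], 0.69)]
jar [([0.769, 0.088, 0.104], 0.78)]
wrist cam at [ 0.2606 -0.5729  0.385 ]
plate [([0.229, -0.303, 0.004], 0.98)]
bracket []
slot_left []
seat []
lid []
sieve []
mortar []
spoon []
bowl []
jar []
{'time_s': 1.65, 'joint_positions': array([-83.1087,  30.2227,  82.0883,   0.0012,  67.6866, -10.2282]), 'qvel': array([ 0.0242,  0.0058,  0.0134,  0.0223, -0.0476, -0.0287]), 'tau': array([ -0.0006, -44.0013, -17.6981,   0.0632,   0.0503,  -0.    ]), 'position': array([ 0.184 , -0.5973,  0.207 ]), 'tcp_rot': array([[ 0.9557,  0.2944,  0.    ],
       [ 0.2944, -0.9557, -0.    ],
       [ 0.    ,  0.    , -1.    ]]), 'force': array([-0.8817,  0.4151, -0.0848]), 'moment': array([ 0.0517, -0.0299, -0.0191]), 'grasp_force': 0.0, 'opening': 0.9999835689610481}
```

View pics/top0.png

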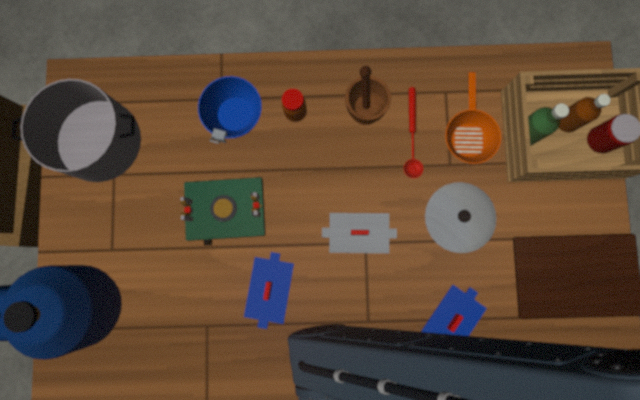

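View pics/scene0.png

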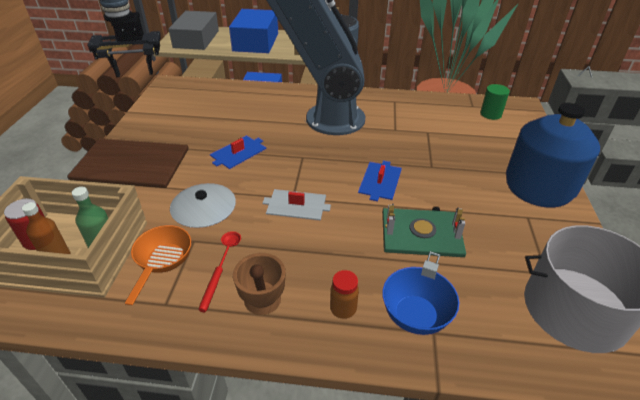

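The top view shows the steel plate with its red handle at (360,233). The blue look-alikes are at (268,290) and (455,318), and the bracket is at (224,208) with red pads at (186,208) and (256,205). Next I'll measure both poses.

```bash
cat > m.py <<'E'
from h import *
np.set_printoptions(precision=4,suppress=True)
def redmask(f):
    h=cv2.cvtColor(f,cv2.COLOR_RGB2HSV).astype(int)
    return ((h[...,0]<8)|(h[...,0]>172))&(h[...,1]>150)&(h[...,2]>90)
def blobs(m,amin=6):
    n,l,s,ce=cv2.connectedComponentsWithStats(m.astype(np.uint8))
    return [(ce[i].round(1).tolist(),int(s[i,4])) for i in range(1,n) if s[i,4]>=amin]
def rect(c,m,z):
    n,l,s,ce=cv2.connectedComponentsWithStats(m.astype(np.uint8)); i=1+np.argmax(s[1:,4])
    k,_=cv2.findContours((l==i).astype(np.uint8),0,1); k=max(k,key=len)[:,0,:]
    P=np.array([atz(c,p,z)[:2] for p in k]); r=cv2.minAreaRect((P*1000).astype(np.float32))
    return r
E
python3 - <<'E'
from m import *
C={n:cap(n) for n in('top','scene')}
for n,c in C.items():
    for k,z,px in(('plate',.005,None),('bracket',.018,None)):
        for d in finder.outline_of(n,k)[:3]:
            m=d['pixels']; ys,xs=np.nonzero(m); print(n,k,round(d['confidence'],2),xs.mean().round(1),ys.mean().round(1),m.sum(),rect(c,m,z))
    f=c['frame']; h=cv2.cvtColor(f,cv2.COLOR_RGB2HSV).astype(int)
    g=(h[...,0]>65)&(h[...,0]<90)&(h[...,1]>100)
    print(n,'green',rect(c,cv2.morphologyEx(g.astype(np.uint8),cv2.MORPH_CLOSE,np.ones((5,5))),.018))
    print('red',blobs(redmask(f)))
E
```

```text
top plate 0.85 268.7 289.6 2605 ((325.53106689453125, 160.0430145263672), (100.55286407470703, 188.1873321533203), 78.78192138671875)
top plate 0.8 359.5 232.1 2451 ((461.0704040527344, -69.19548797607422), (186.27197265625, 99.41653442382812), 87.22783660888672)
top plate 0.62 455.4 312.8 1941 ((250.18812561035156, -300.54022216796875), (101.2663345336914, 154.09072875976562), 53.240760803222656)
top bracket 0.58 223.7 208.5 4860 ((525.3994750976562, 271.5504455566406), (164.5309600830078, 211.4557647705078), 3.425715684890747)
top green ((529.3320922851562, 268.91387939453125), (142.64306640625, 192.44471740722656), 1.689414381980896)
red [([412.5, 139.0], 681), ([292.1, 98.9], 387), ([611.4, 132.9], 69), ([255.5, 204.7], 35), ([186.9, 209.2], 40), ([359.5, 232.0], 48), ([267.0, 290.3], 74), ([455.3, 322.7], 91)]
scene plate 0.8 379.6 180.1 1253 ((323.64703369140625, 162.50100708007812), (106.08020782470703, 193.29327392578125), 77.61909484863281)
scene plate 0.79 237.5 151.3 1005 ((236.02037048339844, -286.94384765625), (105.48743438720703, 190.69232177734375), 52.78863525390625)
scene plate 0.69 296.3 203.9 1464 ((461.31622314453125, -65.83499145507812), (184.3553466796875, 108.73182678222656), 89.13408660888672)
scene bracket 0.8 422.7 231.1 3697 ((530.302001953125, 276.3594055175781), (182.9033203125, 213.24798583984375), 1.1648672819137573)
scene bracket 0.62 158.3 252.9 2547 ((709.9227294921875, -356.07476806640625), (235.86183166503906, 141.35726928710938), 19.369705200195312)
scene green ((537.2122192382812, 271.5595703125), (155.226806640625, 193.75149536132812), 2.6391096115112305)
red [([237.2, 145.1], 132), ([380.9, 173.6], 67), ([296.0, 197.9], 164), ([40.0, 210.8], 26), ([20.6, 222.0], 144), ([455.9, 223.6], 12), ([218.5, 268.8], 697), ([30.6, 243.4], 12), ([345.1, 281.6], 499)]
```

```bash
cat > go.py <<'E'
from h import *
from scipy.spatial.transform import Rotation as Ro
def go(x,y,z,yaw,pos=None,R=None):
    # yaw: world angle of tool x axis, tool pointing down
    s=bot.read_state(); p=s['position'] if pos is None else np.array(pos); R=np.array(s['tcp_rot']) if R is None else R
    a=np.radians(yaw); T=np.array([[np.cos(a),np.sin(a),0],[np.sin(a),-np.cos(a),0],[0,0,-1.]])
    d=R.T@(np.array([x,y,z])-p); w=Ro.from_matrix(R.T@T).as_rotvec(degrees=True)
    print('shift',np.round(d,4),'turn',np.round(w,2)); return d,w
E
python3 - <<'E'
from go import *
c=cap('wrist'); print(np.round(c['R'],3),c['camera_matrix'][0,0])
go(.461,-.069,.21,87.2)
E
```

```text
[[ 0.295 -0.955  0.001]
 [-0.913 -0.282  0.295]
 [-0.281 -0.088 -0.956]] 358.69244457151433
shift [ 0.4202 -0.4233 -0.0031] turn [ -0.    -0.   -70.08]
```

Call:
play_rows(motion=[[[0.026, -0.026, 0, 0, 0, -4.4], [0.052, -0.053, 0, 0, 0, -8.8], [0.079, -0.079, 0, 0, 0, -13.1], [0.105, -0.106, 0, 0, 0, -17.5], [0.131, -0.132, 0, 0, 0, -21.9], [0.158, -0.159, 0, 0, 0, -26.3], [0.184, -0.185, 0, 0, 0, -30.6], [0.21, -0.212, 0, 0, 0, -35]]])

```text
time_s: 2.67
position: [0.3229, -0.3315, 0.2072]
tcp_rot: [[0.612, 0.791, 0.001], [0.791, -0.612, -0.001], [-0.0, 0.001, -1.0]]
force: [0.6, -0.2, 0.3]
opening: 1.001
grasp_force: 0.0
```

```bash
python3 - <<'E'
from go import *
go(.461,-.069,.21,87.2)
E
```

```text
shift [ 0.2921 -0.0513 -0.0029] turn [ 5.00e-02  3.00e-02 -3.49e+01]
```

Call:
play_rows(motion=[[[0.039, -0.007, 0, 0, 0, -5], [0.078, -0.014, 0, 0, 0, -10], [0.117, -0.021, 0, 0, 0, -15], [0.156, -0.028, 0, 0, 0, -20], [0.195, -0.034, 0, 0, 0, -25], [0.234, -0.041, 0, 0, 0, -30], [0.273, -0.048, 0, 0, 0, -34.9], [0.292, -0.051, -0.003, 0, 0, -34.9]]])

```text
time_s: 3.33
position: [0.4622, -0.0673, 0.2099]
tcp_rot: [[0.046, 0.999, 0.0], [0.999, -0.046, 0.001], [0.001, 0.0, -1.0]]
force: [-0.4, 0.3, 0.2]
opening: 1.0
grasp_force: 0.0
```

```bash
python3 - <<'E'
from m import *
s=bot.read_state(); print(s['position'],s['tcp_rot'])
c=cap('wrist','w1.png'); pickle.dump(c,open('w1.pkl','wb'))
f=c['frame']; print('red',blobs(redmask(f),30))
for d in finder.outline_of('wrist','plate')[:2]:
    print(d['confidence'],rect(c,d['pixels'],.005))
t=cap('top');print('topred',blobs(redmask(t['frame']),20))
E
```

```text
[ 0.4622 -0.0673  0.2099] [[ 0.0463  0.9989  0.0001]
 [ 0.9989 -0.0463  0.0014]
 [ 0.0014  0.0001 -1.    ]]
red [([320.4, 176.6], 407), ([473.1, 277.0], 530)]
0.85 ((458.9227294921875, -67.82940673828125), (188.57398986816406, 101.30062866210938), 87.39264678955078)
0.6 ((295.9959411621094, -307.14849853515625), (61.4838752746582, 53.33176803588867), 79.30817413330078)
topred [([412.5, 138.8], 683), ([292.2, 99.0], 395), ([611.4, 133.0], 89), ([255.7, 204.6], 35), ([187.0, 209.1], 43), ([267.0, 290.3], 74), ([455.1, 322.4], 102)]
```

View pics/w1.png

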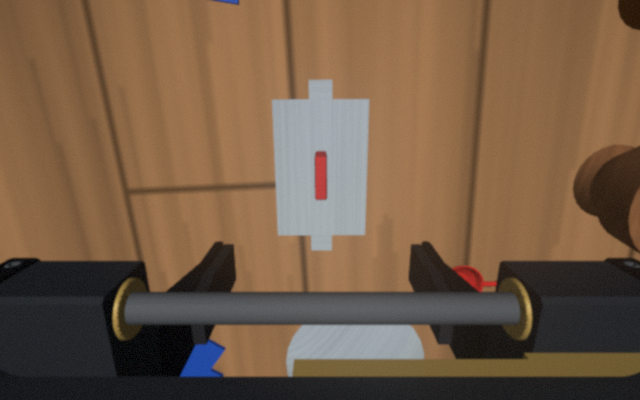

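```bash
python3 - <<'E'
from go import *
np.set_printoptions(precision=4,suppress=True)
w=pickle.load(open('w1.pkl','rb')); t=cap('top'); s=cap('scene')
print(tri([w,s],[(320.4,176.6),(296,197.9)]),tri([w,t],[(320.4,176.6),(359.5,232)]),tri([t,s],[(359.5,232),(296,197.9)]))
print(atz(w,(320.4,176.6),.035))
go(.460,-.068,.1,87.4)
go(.460,-.068,.024,87.4)
E
```

```text
[ 0.4597 -0.0678  0.0256] [ 0.4598 -0.0692  0.0287] [ 0.4599 -0.0676  0.0252]
[ 0.4597 -0.0677  0.035 ]
shift [ 0.0036 -0.0012  0.1099] turn [-0.02  0.03 -0.38]
shift [ 0.0036 -0.0012  0.1859] turn [-0.02  0.03 -0.38]
```

Call:
play_rows(motion=[[[0.002, -0.001, 0.03, 0, 0, -0.4], [0.0036, -0.001, 0.06, 0, 0, -0.4], [0.0036, -0.001, 0.09, 0, 0, -0.4], [0.0036, -0.001, 0.12, 0, 0, -0.4], [0.0036, -0.001, 0.14, 0, 0, -0.4], [0.0036, -0.001, 0.15, 0, 0, -0.4], [0.0036, -0.001, 0.155, 0, 0, -0.4], [0.0036, -0.001, 0.155, 0, 0, -0.4]]])

```text
time_s: 4.25
position: [0.4596, -0.0685, 0.054]
tcp_rot: [[0.047, 0.999, -0.002], [0.999, -0.047, 0.001], [0.001, -0.002, -1.0]]
force: [-0.3, -0.1, -0.0]
opening: 0.997
grasp_force: 0.0
```

```bash
python3 - <<'E'
from go import *
from m import *
c=cap('wrist','w2.png'); print('red',blobs(redmask(c['frame']),30))
b=[x for x in blobs(redmask(c['frame']),300)]
for x in b: print(atz(c,x[0],.035))
s=bot.read_state(); print(s['position']); go(.460,-.068,.024,87.4)
E
```

```text
red [([323.8, 236.0], 1220)]
[ 0.4598 -0.0689  0.035 ]
[ 0.4602 -0.0685  0.0548]
shift [ 0.0004 -0.0002  0.0308] turn [-0.05 -0.01 -0.09]
```

View pics/w2.png

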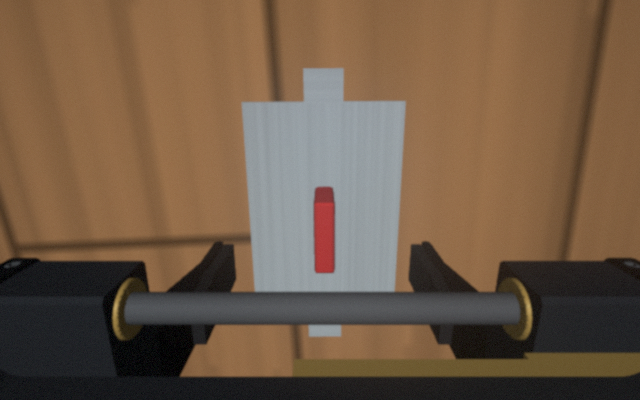

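The handle is at (324,236), centred between the fingers. I'll descend and grip it.

Call:
play_rows(motion=[[[0, 0, 0.01, 0, 0, 0], [0, 0, 0.02, 0, 0, 0], [0, 0, 0.027, 0, 0, 0], [0, 0, 0.03, 0, 0, 0], [0, 0, 0.0305, 0, 0, 0]]])

```text
time_s: 4.72
position: [0.4606, -0.0677, 0.0246]
tcp_rot: [[0.045, 0.999, 0.0], [0.999, -0.045, -0.0], [-0.0, 0.0, -1.0]]
force: [-0.3, 0.0, 0.1]
opening: 1.002
grasp_force: 0.0
```

Call:
play_rows(motion=[[[0, 0, 0, 0, 0, 0], [0, 0, 0, 0, 0, 0], [0, 0, 0, 0, 0, 0], [0, 0, 0, 0, 0, 0], [0, 0, 0, 0, 0, 0], [0, 0, 0, 0, 0, 0], [0, 0, 0, 0, 0, 0], [0, 0, 0, 0, 0, 0]]], fingers=0.0)

```text
time_s: 5.38
position: [0.4605, -0.0674, 0.0245]
tcp_rot: [[0.045, 0.999, -0.0], [0.999, -0.045, 0.0], [0.0, -0.0, -1.0]]
force: [0.5, 0.2, 0.5]
opening: 0.476
grasp_force: 0.0
```

Call:
play_rows(motion=[[[0, 0, 0, 0, 0, 0], [0, 0, 0, 0, 0, 0], [0, 0, 0, 0, 0, 0], [0, 0, 0, 0, 0, 0], [0, 0, 0, 0, 0, 0], [0, 0, 0, 0, 0, 0], [0, 0, 0, 0, 0, 0], [0, 0, 0, 0, 0, 0]]])

```text
time_s: 6.05
position: [0.4607, -0.0675, 0.0244]
tcp_rot: [[0.045, 0.999, 0.0], [0.999, -0.045, -0.0], [-0.0, 0.0, -1.0]]
force: [1.0, -0.1, -0.7]
opening: 0.125
grasp_force: 30.0
```

Call:
play_rows(motion=[[[0, 0, -0.01, 0, 0, 0], [0, 0, -0.03, 0, 0, 0], [0, 0, -0.06, 0, 0, 0], [0, 0, -0.09, 0, 0, 0], [0, 0, -0.12, 0, 0, 0], [0, 0, -0.15, 0, 0, 0], [0, 0, -0.17, 0, 0, 0], [0, 0, -0.17, 0, 0, 0]]])

```text
time_s: 6.72
position: [0.4625, -0.0681, 0.1977]
tcp_rot: [[0.045, 0.999, 0.007], [0.999, -0.045, -0.003], [-0.003, 0.007, -1.0]]
force: [1.5, 0.2, -5.1]
opening: 0.123
grasp_force: 30.0
```

```bash
python3 - <<'E'
from go import *
c=cap('wrist','w3.png')
s=bot.read_state(); print(s['position'],s['force'],s['opening']); go(.533,.13,.20,92)
E
```

```text
[ 0.46126714 -0.06769141  0.19558595] [-0.44481186  0.71729702 -4.75122428] 0.12930024230716958
shift [ 0.2007  0.0628 -0.0045] turn [ 0.21  0.09 -4.58]
```

View pics/w3.png

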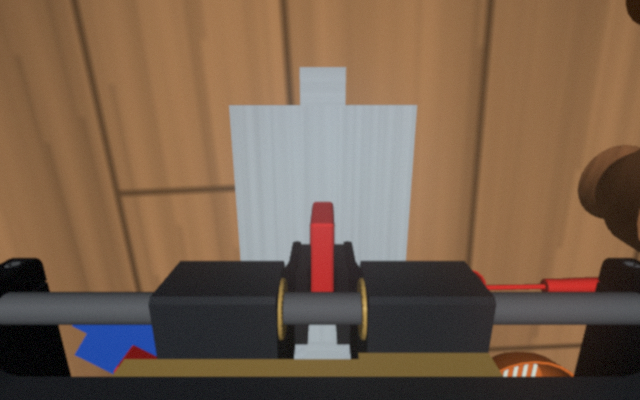

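The plate is held well, with its ear tip at (323,85). I'll look at the bracket from beside it, clear of the plate.

```bash
python3 - <<'E'
from go import *
go(.41,.22,.25,92); s=bot.read_state(); print(s['force'],s['position'])
E
```

```text
shift [ 0.285  -0.0639 -0.055 ] turn [ 0.21  0.09 -4.58]
[-0.44481186  0.71729702 -4.75122428] [ 0.46126714 -0.06769141  0.19558595]
```

Call:
play_rows(motion=[[[0.02, -0.005, -0.01, 0, 0, -0.6], [0.06, -0.014, -0.02, 0, 0, -1.2], [0.1, -0.023, -0.03, 0, 0, -1.8], [0.14, -0.032, -0.04, 0, 0, -2.4], [0.18, -0.041, -0.05, 0, 0, -3], [0.22, -0.05, -0.055, 0, 0, -3.6], [0.26, -0.059, -0.055, 0, 0, -4.2], [0.285, -0.064, -0.055, 0, 0, -4.6]]])

```text
time_s: 7.43
position: [0.4063, 0.2232, 0.2471]
tcp_rot: [[-0.037, 0.999, -0.005], [0.999, 0.037, 0.001], [0.001, -0.005, -1.0]]
force: [1.6, 0.2, -4.0]
opening: 0.128
grasp_force: 30.0
```

Call:
play_rows(motion=[[[0, 0, 0, 0, 0, 0], [0, 0, 0, 0, 0, 0], [0, 0, 0, 0, 0, 0]]])

```text
time_s: 7.68
position: [0.4079, 0.2195, 0.2473]
tcp_rot: [[-0.036, 0.999, -0.005], [0.999, 0.036, -0.002], [-0.002, -0.005, -1.0]]
force: [-0.4, -0.8, -5.2]
opening: 0.123
grasp_force: 30.0
```

```bash
python3 - <<'E'
from go import *
from m import *
c=cap('wrist','w4.png'); pickle.dump(c,open('w4.pkl','wb'))
print('red',blobs(redmask(c['frame']),15))
for k in('slot_left','slot_right','seat','bracket'):
    print(k,[(d['at'],d['confidence']) for d in finder.recognise('wrist',k)[:3]])
s=bot.read_state(); print(s['position'],s['tcp_rot']); go(.66,.22,.25,92)
E
```

```text
red [([452.9, 37.6], 189), ([436.3, 202.2], 141), ([232.2, 212.5], 45), ([321.7, 255.5], 1631)]
slot_left [([0.5363, 0.2998, 0.0212], 0.63)]
slot_right [([0.5385, 0.2999, 0.0167], 0.77)]
seat [([0.5304, 0.1955, 0.0417], 0.87), ([0.7595, -0.0587, 0.009], 0.27)]
bracket [([0.541, 0.3004, 0.0171], 0.89)]
[0.4096 0.2191 0.2491] [[-0.0332  0.9994 -0.0008]
 [ 0.9995  0.0332 -0.0003]
 [-0.0003 -0.0008 -1.    ]]
shift [-0.0074  0.2503 -0.0011] turn [-0.05  0.02 -0.1 ]
```

View pics/w4.png

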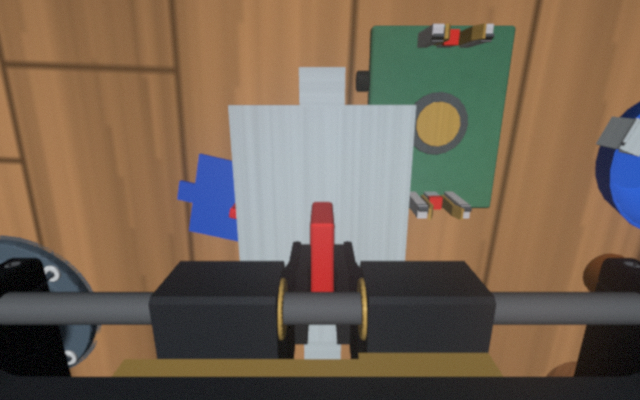

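The bracket is visible clear of the plate, with pads at (453,38) and (436,202). Now a second view from the other side.

Call:
play_rows(motion=[[[-0.001, 0.02, 0, 0, 0, 0], [-0.002, 0.055, 0, 0, 0, 0], [-0.003, 0.09, 0, 0, 0, 0], [-0.004, 0.125, 0, 0, 0, 0], [-0.005, 0.16, 0, 0, 0, 0], [-0.006, 0.195, 0, 0, 0, 0], [-0.007, 0.23, 0, 0, 0, 0], [-0.007, 0.25, 0, 0, 0, 0]]])

```text
time_s: 8.6
position: [0.6641, 0.2201, 0.2487]
tcp_rot: [[-0.032, 0.999, 0.004], [0.999, 0.032, -0.0], [-0.0, 0.004, -1.0]]
force: [0.5, 0.2, -3.7]
opening: 0.128
grasp_force: 30.0
```

Call:
play_rows(motion=[[[0, 0, 0, 0, 0, 0], [0, 0, 0, 0, 0, 0], [0, 0, 0, 0, 0, 0]]])

```text
time_s: 8.85
position: [0.6583, 0.2212, 0.2484]
tcp_rot: [[-0.034, 0.999, -0.003], [0.999, 0.034, -0.0], [-0.0, -0.003, -1.0]]
force: [0.6, 0.2, -4.4]
opening: 0.126
grasp_force: 30.0
```

```bash
python3 - <<'E'
from go import *
from m import *
c=cap('wrist','w5.png'); pickle.dump(c,open('w5.pkl','wb'))
print('red',blobs(redmask(c['frame']),15))
s=bot.read_state(); print(s['position'],s['tcp_rot'])
a=cv2.imread('pics/w4.png')[0:240,340:540];b=cv2.imread('pics/w5.png')[0:240,80:280]
cv2.imwrite('pics/c45.png',cv2.resize(np.hstack([a,b]),None,fx=2,fy=2,interpolation=cv2.INTER_CUBIC))
E
```

```text
red [([192.1, 30.5], 186), ([208.6, 195.6], 132), ([34.2, 205.9], 786), ([321.8, 255.4], 1635)]
[0.6581 0.2215 0.2488] [[-0.0348  0.9994 -0.0026]
 [ 0.9994  0.0348 -0.0002]
 [-0.0001 -0.0026 -1.    ]]
```

View pics/c45.png

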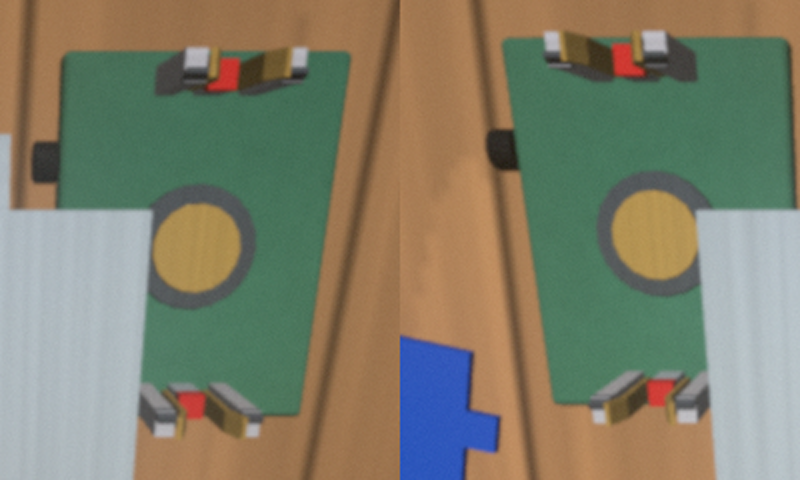

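```bash
python3 - <<'E'
from go import *
np.set_printoptions(precision=4,suppress=True)
A=pickle.load(open('w4.pkl','rb'));B=pickle.load(open('w5.pkl','rb'))
a=lambda x,y:(x/2+340-.25,y/2-.25); b=lambda x,y:((x-400)/2+80-.25,y/2-.25)
P={'padL':((452.9,37.6),(192.1,30.5)),'padR':((436.3,202.2),(208.6,195.6)),
'burner':(a(197,241),b(657,235)),'capLm':(a(197,54),b(553,43)),'capLp':(a(299,58),b(655,42)),
'capRm':(a(163,427),b(599,413)),'capRp':(a(252,428),b(686,412))}
X={k:tri([A,B],v) for k,v in P.items()}
for k,v in P.items(): print(k,X[k],'err',proj(A,X[k])-v[0],proj(B,X[k])-v[1])
for q in(('padL','padR'),('capLm','capRm'),('capLp','capRp')):
    d=X[q[0]]-X[q[1]]; print(q,'len',np.linalg.norm(d[:2]),'yaw',np.degrees(np.arctan2(-d[0],d[1])),'mid',(X[q[0]]+X[q[1]])/2)
print((X['capLm']+X['capLp']+X['capRm']+X['capRp'])/4)
# green outlines corners at z=.018
for nm,c,pts in(('A',A,[a(64,53),a(350,53),a(298,414)]),('B',B,[b(503,39),b(789,39),b(555,404)])):
    print(nm,[atz(c,p,.018)[:2].round(4).tolist() for p in pts])
# held plate: ear tip and body corners, both views at z = TCPz-.0245+.005
for nm,c in(('A',A),('B',B)): print(nm,[atz(c,p,.2295)[:2].round(4).tolist() for p in[(300,67.5),(345.5,67.5),(229.5,105),(416,105)]])
E
```

```text
padL [0.5271 0.3543 0.0485] err [-0.0428  0.2574] [-0.0297 -0.2591]
padR [0.5331 0.1886 0.0478] err [-0.0018  0.0511] [ 0.0014 -0.0512]
burner [0.5307 0.2731 0.0253] err [-0.1633  1.8667] [-0.1039 -1.8694]
capLm [0.5044 0.3581 0.0744] err [-0.2018  1.3639] [-0.227  -1.3712]
capLp [0.5499 0.3591 0.0743] err [-0.0338  0.1589] [-0.0165 -0.1602]
capRm [0.5104 0.1838 0.0736] err [-0.0015  0.0567] [ 0.0023 -0.0567]
capRp [0.5558 0.1859 0.0749] err [ 0.0109 -0.3814] [-0.0151  0.3812]
('padL', 'padR') len 0.16575079111110877 yaw 2.0901091885100986 mid [0.5301 0.2715 0.0481]
('capLm', 'capRm') len 0.1743514730215712 yaw 1.970574892788137 mid [0.5074 0.2709 0.074 ]
('capLp', 'capRp') len 0.17323038130916543 yaw 1.9459286977816153 mid [0.5528 0.2725 0.0746]
[0.5301 0.2717 0.0743]
A [[0.4519, 0.3665], [0.5989, 0.3717], [0.6063, 0.1766]]
B [[0.4547, 0.3666], [0.6022, 0.3717], [0.4617, 0.1697]]
A [[0.3924, 0.3122], [0.4157, 0.313], [0.3555, 0.2923], [0.4538, 0.2959]]
B [[0.6429, 0.3139], [0.6663, 0.3147], [0.6058, 0.294], [0.7047, 0.2974]]
```

Bracket centre is (0.530, 0.272) with yaw 2.0°, and the pads are about 48 mm high. The plate's yaw in the grip is also 2.0°. Next I'll hover over the slots.

```bash
python3 - <<'E'
from go import *
s=bot.read_state(); print(s['position']); go(.531,.2724,.125,92)
E
```

```text
[0.65813575 0.22147257 0.24881154]
shift [ 0.0553 -0.125   0.1241] turn [-0.15  0.01 -0.01]
```

Call:
play_rows(motion=[[[0.01, -0.02, 0, 0, 0, 0], [0.025, -0.05, 0, 0, 0, 0], [0.04, -0.08, 0, 0, 0, 0], [0.05, -0.11, 0, 0, 0, 0], [0.055, -0.125, 0.02, 0, 0, 0], [0.055, -0.125, 0.05, 0, 0, 0], [0.055, -0.125, 0.08, 0, 0, 0], [0.055, -0.125, 0.09, 0, 0, 0]]])

```text
time_s: 9.57
position: [0.5282, 0.2719, 0.1566]
tcp_rot: [[-0.036, 0.999, -0.007], [0.999, 0.036, -0.002], [-0.002, -0.007, -1.0]]
force: [-2.4, -0.9, -3.9]
opening: 0.126
grasp_force: 30.0
```

Call:
play_rows(motion=[[[0, 0, 0.02, 0, 0, 0], [0, 0, 0.034, 0, 0, 0], [0, 0, 0.034, 0, 0, 0], [0, 0, 0.034, 0, 0, 0], [0, 0, 0.034, 0, 0, 0]]])

```text
time_s: 9.98
position: [0.5336, 0.2728, 0.127]
tcp_rot: [[-0.035, 0.999, 0.003], [0.999, 0.035, 0.001], [0.001, 0.003, -1.0]]
force: [0.4, -0.8, -5.3]
opening: 0.126
grasp_force: 30.0
```

```bash
python3 - <<'E'
from go import *
c=cap('wrist','w6.png'); pickle.dump(c,open('w6.pkl','wb'))
s=bot.read_state(); print(s['position'],s['tcp_rot'],s['force'],s['time_s']); go(.531,.2724,.0995,92)
for n in('capLm','capLp'): pass
for X in([.5044,.3586,.0744],[.5499,.3591,.0743]): print(proj(c,X))
cv2.imwrite('pics/w6c.png',cv2.resize(cv2.imread('pics/w6.png')[0:140,200:450],None,fx=3,fy=3,interpolation=cv2.INTER_CUBIC))
E
```

```text
[0.53384193 0.27289443 0.12720355] [[-3.51364681e-02  9.99377641e-01  3.12407935e-03]
 [ 9.99382139e-01  3.51335389e-02  9.87600570e-04]
 [ 8.77225964e-04  3.15684990e-03 -9.99994632e-01]] [-0.13764917  0.27482645 -4.44523459] 10.0333
shift [-0.0004 -0.0029  0.0277] turn [ 0.18 -0.05  0.01]
[280.30435742  82.40377648]
[354.77927817  84.36575772]
```

View pics/w6c.png

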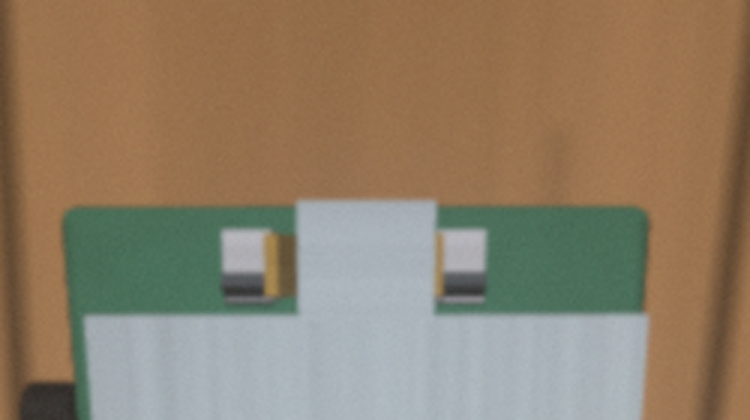

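Ear centre is at crop x 366 and the slot centre at 353, so I need to shift 2.8 mm towards -x. That agrees with the computed target.

Call:
play_rows(motion=[[[0, -0.0014, 0.003, 0, 0, 0], [0, -0.0028, 0.008, 0, 0, 0], [0, -0.0028, 0.014, 0, 0, 0], [0, -0.0028, 0.017, 0, 0, 0], [0, -0.0028, 0.017, 0, 0, 0], [0, -0.0028, 0.017, 0, 0, 0], [0, -0.0028, 0.017, 0, 0, 0]]])

```text
time_s: 10.62
position: [0.53, 0.2725, 0.1084]
tcp_rot: [[-0.035, 0.999, 0.0], [0.999, 0.035, 0.0], [0.0, 0.0, -1.0]]
force: [0.7, -0.2, -4.3]
opening: 0.125
grasp_force: 30.0
```

```bash
python3 - <<'E'
from go import *
c=cap('wrist','w7.png'); pickle.dump(c,open('w7.pkl','wb'))
for i in range(4):
    s=bot.read_state(); print(s['position'],s['tcp_rot'][:,2],s['force'],s['time_s']); cap('top')
go(.531,.2724,.0995,92)
cv2.imwrite('pics/w7c.png',cv2.resize(cv2.imread('pics/w7.png')[0:140,200:450],None,fx=3,fy=3,interpolation=cv2.INTER_CUBIC))
E
```

```text
[0.53010307 0.27251414 0.10851486] [ 3.57133619e-04  1.29562316e-04 -9.99999928e-01] [ 0.36712983  0.21186983 -4.2282372 ] 10.6667
[0.53012235 0.27254363 0.10858779] [ 4.55308528e-04  1.54586066e-04 -9.99999884e-01] [-0.1683273  -0.22017051 -4.5235487 ] 10.7167
[0.5301055  0.27251697 0.10863742] [ 5.02350059e-04  1.35405932e-04 -9.99999865e-01] [-0.18743182 -0.70777646 -4.19313679] 10.7667
[0.53007173 0.27250233 0.10864867] [ 4.64012091e-04  1.36748399e-04 -9.99999883e-01] [ 0.08923224 -0.03880539 -4.52144988] 10.8167
shift [-0.0001  0.001   0.0091] turn [ 0.02 -0.01  0.02]
```

View pics/w7c.png

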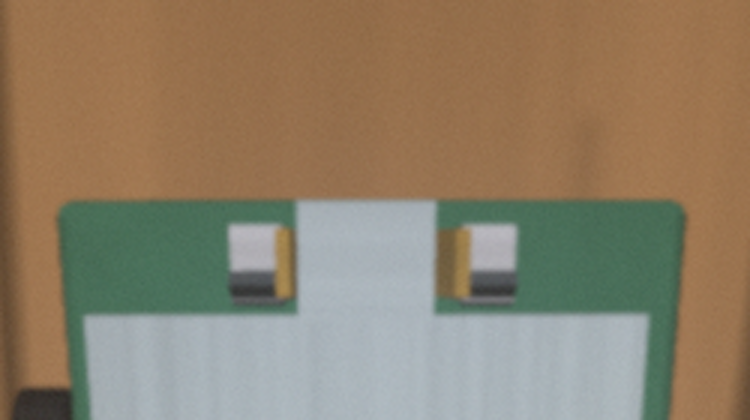

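Needs 1.5 mm back towards +x. I'll apply that and start the descent.

Call:
play_rows(motion=[[[0, 0.0014, 0, 0, 0, 0], [0, 0.0014, 0.002, 0, 0, 0], [0, 0.0014, 0.004, 0, 0, 0], [0, 0.0014, 0.006, 0, 0, 0], [0, 0.0014, 0.007, 0, 0, 0], [0, 0.0014, 0.008, 0, 0, 0], [0, 0.0014, 0.009, 0, 0, 0], [0, 0.0014, 0.01, 0, 0, 0]]])

```text
time_s: 11.53
position: [0.5313, 0.2725, 0.0983]
tcp_rot: [[-0.035, 0.999, -0.0], [0.999, 0.035, -0.0], [-0.0, -0.0, -1.0]]
force: [-0.2, 0.8, -4.7]
opening: 0.128
grasp_force: 30.0
```

Call:
play_rows(motion=[[[0, 0, 0.001, 0, 0, 0], [0, 0, 0.002, 0, 0, 0], [0, 0, 0.003, 0, 0, 0], [0, 0, 0.004, 0, 0, 0], [0, 0, 0.004, 0, 0, 0]]])

```text
time_s: 11.95
position: [0.5318, 0.2727, 0.0955]
tcp_rot: [[-0.035, 0.999, 0.002], [0.999, 0.035, 0.001], [0.0, 0.002, -1.0]]
force: [-1.7, 0.7, 4.8]
opening: 0.127
grasp_force: 30.0
```

Call:
play_rows(motion=[[[0, -0.0003, 0.001, 0, 0, 0], [0, -0.0003, 0.002, 0, 0, 0], [0, -0.0003, 0.003, 0, 0, 0], [0, -0.0003, 0.004, 0, 0, 0], [0, -0.0003, 0.004, 0, 0, 0]]])

```text
time_s: 12.37
position: [0.5322, 0.273, 0.0928]
tcp_rot: [[-0.035, 0.999, 0.003], [0.999, 0.035, 0.001], [0.001, 0.003, -1.0]]
force: [-1.4, 0.0, 11.2]
opening: 0.128
grasp_force: 30.1
```

Call:
play_rows(motion=[[[0, 0, 0.001, 0, 0, 0], [0, 0, 0.002, 0, 0, 0], [0, 0, 0.003, 0, 0, 0], [0, 0, 0.004, 0, 0, 0], [0, 0, 0.004, 0, 0, 0]]])

```text
time_s: 12.78
position: [0.5316, 0.2731, 0.0874]
tcp_rot: [[-0.035, 0.999, 0.002], [0.999, 0.035, 0.001], [0.001, 0.002, -1.0]]
force: [-1.7, 1.5, 4.2]
opening: 0.127
grasp_force: 30.0
```

Call:
play_rows(motion=[[[0, -0.0003, 0.001, 0, 0, 0], [0, -0.0003, 0.002, 0, 0, 0], [0, -0.0003, 0.003, 0, 0, 0], [0, -0.0003, 0.004, 0, 0, 0], [0, -0.0003, 0.005, 0, 0, 0], [0, -0.0003, 0.006, 0, 0, 0], [0, -0.0003, 0.007, 0, 0, 0], [0, -0.0003, 0.008, 0, 0, 0]]])

```text
time_s: 13.45
position: [0.5316, 0.2726, 0.0792]
tcp_rot: [[-0.035, 0.999, 0.002], [0.999, 0.035, 0.0], [0.0, 0.002, -1.0]]
force: [-0.9, 0.4, 5.3]
opening: 0.129
grasp_force: 30.0
```

Call:
play_rows(motion=[[[0, 0, 0.0005, 0, 0, 0], [0, 0, 0.001, 0, 0, 0], [0, 0, 0.0015, 0, 0, 0], [0, 0, 0.002, 0, 0, 0]]])

```text
time_s: 13.78
position: [0.5316, 0.2726, 0.0772]
tcp_rot: [[-0.035, 0.999, 0.002], [0.999, 0.035, 0.0], [0.0, 0.002, -1.0]]
force: [-0.2, -0.2, 6.1]
opening: 0.128
grasp_force: 30.0
```

Call:
play_rows(motion=[[[0, 0, 0.0005, 0, 0, 0], [0, 0, 0.001, 0, 0, 0], [0, 0, 0.0015, 0, 0, 0], [0, 0, 0.002, 0, 0, 0], [0, 0, 0.002, 0, 0, 0]]])

```text
time_s: 14.2
position: [0.5315, 0.2726, 0.0751]
tcp_rot: [[-0.035, 0.999, 0.002], [0.999, 0.035, 0.0], [0.0, 0.002, -1.0]]
force: [-1.4, -0.1, 5.1]
opening: 0.13
grasp_force: 30.0
```

Call:
play_rows(motion=[[[0, 0, 0.00015, 0, 0, 0], [0, 0, 0.0003, 0, 0, 0], [0, 0, 0.0005, 0, 0, 0], [0, 0, 0.0005, 0, 0, 0]]])

```text
time_s: 14.53
position: [0.5316, 0.2726, 0.0747]
tcp_rot: [[-0.035, 0.999, 0.002], [0.999, 0.035, 0.0], [0.0, 0.002, -1.0]]
force: [-1.0, -0.0, 5.7]
opening: 0.133
grasp_force: 30.0
```

Call:
play_rows(motion=[[[0, 0, 0.00015, 0, 0, 0], [0, 0, 0.0003, 0, 0, 0], [0, 0, 0.0005, 0, 0, 0], [0, 0, 0.0005, 0, 0, 0]]])

```text
time_s: 14.87
position: [0.5316, 0.2726, 0.0742]
tcp_rot: [[-0.035, 0.999, 0.002], [0.999, 0.035, 0.0], [0.0, 0.002, -1.0]]
force: [-0.7, 0.2, 5.7]
opening: 0.126
grasp_force: 30.0
```

Call:
play_rows(motion=[[[0, 0, 0.00015, 0, 0, 0], [0, 0, 0.0003, 0, 0, 0], [0, 0, 0.0005, 0, 0, 0], [0, 0, 0.0005, 0, 0, 0]]])

```text
time_s: 15.2
position: [0.5316, 0.2726, 0.0737]
tcp_rot: [[-0.035, 0.999, 0.002], [0.999, 0.035, 0.0], [0.0, 0.002, -1.0]]
force: [-0.9, -0.3, 6.0]
opening: 0.13
grasp_force: 30.0
```

Call:
play_rows(motion=[[[0, 0, 0.00015, 0, 0, 0], [0, 0, 0.0003, 0, 0, 0], [0, 0, 0.0005, 0, 0, 0], [0, 0, 0.0005, 0, 0, 0]]])

```text
time_s: 15.53
position: [0.5316, 0.2726, 0.0732]
tcp_rot: [[-0.035, 0.999, 0.002], [0.999, 0.035, 0.0], [0.0, 0.002, -1.0]]
force: [0.6, 0.1, 5.6]
opening: 0.125
grasp_force: 30.0
```

Call:
play_rows(motion=[[[0, 0, 0.00015, 0, 0, 0], [0, 0, 0.0003, 0, 0, 0], [0, 0, 0.0005, 0, 0, 0], [0, 0, 0.0005, 0, 0, 0]]])

```text
time_s: 15.87
position: [0.5316, 0.2726, 0.0727]
tcp_rot: [[-0.035, 0.999, 0.002], [0.999, 0.035, 0.0], [0.0, 0.002, -1.0]]
force: [-1.0, -0.0, 5.4]
opening: 0.125
grasp_force: 30.0
```

Call:
play_rows(motion=[[[0, 0, 0.00015, 0, 0, 0], [0, 0, 0.0003, 0, 0, 0], [0, 0, 0.0005, 0, 0, 0], [0, 0, 0.0005, 0, 0, 0]]])

```text
time_s: 16.2
position: [0.5316, 0.2726, 0.0722]
tcp_rot: [[-0.035, 0.999, 0.002], [0.999, 0.035, 0.0], [0.0, 0.002, -1.0]]
force: [-1.2, 0.1, 5.6]
opening: 0.132
grasp_force: 30.0
```

Call:
play_rows(motion=[[[0, 0, 0.00015, 0, 0, 0], [0, 0, 0.0003, 0, 0, 0], [0, 0, 0.0005, 0, 0, 0], [0, 0, 0.0005, 0, 0, 0]]])

```text
time_s: 16.53
position: [0.5316, 0.2725, 0.0717]
tcp_rot: [[-0.035, 0.999, 0.002], [0.999, 0.035, 0.0], [0.0, 0.002, -1.0]]
force: [-1.3, 0.1, 4.8]
opening: 0.127
grasp_force: 30.0
```

Call:
play_rows(motion=[[[0, 0, 0.00015, 0, 0, 0], [0, 0, 0.0003, 0, 0, 0], [0, 0, 0.0005, 0, 0, 0], [0, 0, 0.0005, 0, 0, 0]]])

```text
time_s: 16.87
position: [0.5316, 0.2725, 0.0712]
tcp_rot: [[-0.035, 0.999, 0.002], [0.999, 0.035, 0.0], [0.0, 0.002, -1.0]]
force: [0.1, 0.5, 5.9]
opening: 0.125
grasp_force: 30.0
```

Call:
play_rows(motion=[[[0, 0, 0.00015, 0, 0, 0], [0, 0, 0.0003, 0, 0, 0], [0, 0, 0.0005, 0, 0, 0], [0, 0, 0.0005, 0, 0, 0]]])

```text
time_s: 17.2
position: [0.5316, 0.2726, 0.0707]
tcp_rot: [[-0.035, 0.999, 0.002], [0.999, 0.035, 0.0], [0.0, 0.002, -1.0]]
force: [-0.5, -0.1, 5.7]
opening: 0.124
grasp_force: 30.0
```

Call:
play_rows(motion=[[[0, 0, 0.00015, 0, 0, 0], [0, 0, 0.0003, 0, 0, 0], [0, 0, 0.0005, 0, 0, 0], [0, 0, 0.0005, 0, 0, 0]]])

```text
time_s: 17.53
position: [0.5316, 0.2726, 0.0702]
tcp_rot: [[-0.035, 0.999, 0.002], [0.999, 0.035, 0.0], [0.0, 0.002, -1.0]]
force: [-1.2, 0.5, 6.1]
opening: 0.126
grasp_force: 30.0
```

Call:
play_rows(motion=[[[0, 0, 0.00015, 0, 0, 0], [0, 0, 0.0003, 0, 0, 0], [0, 0, 0.0005, 0, 0, 0], [0, 0, 0.0005, 0, 0, 0]]])

```text
time_s: 17.87
position: [0.5316, 0.2726, 0.0697]
tcp_rot: [[-0.035, 0.999, 0.002], [0.999, 0.035, 0.0], [0.0, 0.002, -1.0]]
force: [-0.2, 0.2, 4.6]
opening: 0.13
grasp_force: 30.0
```

Under load the arm behaves like a spring of about 7 N/mm, so 1 mm steps stay gentle.

Call:
play_rows(motion=[[[0, 0, 0.00025, 0, 0, 0], [0, 0, 0.0005, 0, 0, 0], [0, 0, 0.00075, 0, 0, 0], [0, 0, 0.001, 0, 0, 0], [0, 0, 0.001, 0, 0, 0]]])

```text
time_s: 18.28
position: [0.5316, 0.2725, 0.0687]
tcp_rot: [[-0.035, 0.999, 0.002], [0.999, 0.035, 0.0], [0.0, 0.002, -1.0]]
force: [-1.4, -0.4, 4.9]
opening: 0.124
grasp_force: 30.0
```

Call:
play_rows(motion=[[[0, 0, 0.00025, 0, 0, 0], [0, 0, 0.0005, 0, 0, 0], [0, 0, 0.00075, 0, 0, 0], [0, 0, 0.001, 0, 0, 0], [0, 0, 0.001, 0, 0, 0]]])

```text
time_s: 18.7
position: [0.5316, 0.2724, 0.0678]
tcp_rot: [[-0.035, 0.999, 0.002], [0.999, 0.035, 0.0], [0.0, 0.002, -1.0]]
force: [-1.0, -0.3, 6.4]
opening: 0.128
grasp_force: 30.0
```

Call:
play_rows(motion=[[[0, 0, 0.00015, 0, 0, 0], [0, 0, 0.0003, 0, 0, 0], [0, 0, 0.0005, 0, 0, 0], [0, 0, 0.0005, 0, 0, 0]]])

```text
time_s: 19.03
position: [0.5316, 0.2724, 0.0677]
tcp_rot: [[-0.035, 0.999, 0.002], [0.999, 0.035, 0.0], [0.0, 0.002, -1.0]]
force: [-0.6, -0.5, 8.8]
opening: 0.128
grasp_force: 30.0
```

Contact found: the plate has stopped moving down and the force is rising from a 5.6 N baseline. I'll press on gently.

Call:
play_rows(motion=[[[0, 0, 0.00015, 0, 0, 0], [0, 0, 0.0003, 0, 0, 0], [0, 0, 0.0005, 0, 0, 0], [0, 0, 0.0005, 0, 0, 0]]])

```text
time_s: 19.37
position: [0.5317, 0.2725, 0.0675]
tcp_rot: [[-0.035, 0.999, 0.003], [0.999, 0.035, 0.0], [0.0, 0.003, -1.0]]
force: [-2.0, -0.9, 10.6]
opening: 0.126
grasp_force: 30.0
```

Call:
play_rows(motion=[[[0, 0, 0.00015, 0, 0, 0], [0, 0, 0.0003, 0, 0, 0], [0, 0, 0.0005, 0, 0, 0], [0, 0, 0.0005, 0, 0, 0]]])

```text
time_s: 19.7
position: [0.5318, 0.2725, 0.0674]
tcp_rot: [[-0.035, 0.999, 0.003], [0.999, 0.035, 0.0], [0.0, 0.003, -1.0]]
force: [-2.6, -0.7, 11.6]
opening: 0.124
grasp_force: 30.1
```

Call:
play_rows(motion=[[[0, -0.0001, 0.0002, 0, 0, 0], [0, -0.0002, 0.0004, 0, 0, 0], [0, -0.0002, 0.0007, 0, 0, 0], [0, -0.0002, 0.0007, 0, 0, 0]]])

```text
time_s: 20.03
position: [0.5318, 0.2725, 0.0671]
tcp_rot: [[-0.035, 0.999, 0.003], [0.999, 0.035, 0.0], [0.0, 0.003, -1.0]]
force: [-2.5, -1.5, 14.5]
opening: 0.129
grasp_force: 30.1
```

Call:
play_rows(motion=[[[0, 0, 0.0002, 0, 0, 0], [0, 0, 0.0004, 0, 0, 0], [0, 0, 0.0004, 0, 0, 0], [0, 0, 0.0004, 0, 0, 0]]])

```text
time_s: 20.37
position: [0.5319, 0.2725, 0.0671]
tcp_rot: [[-0.035, 0.999, 0.004], [0.999, 0.035, 0.0], [0.0, 0.004, -1.0]]
force: [-2.8, -1.7, 16.8]
opening: 0.126
grasp_force: 30.1
```

Pads carry roughly 11 N. Before opening, I'll ease off the stored push so the arm does not spring down.

Call:
play_rows(motion=[[[0, 0, -0.0004, 0, 0, 0], [0, 0, -0.0008, 0, 0, 0], [0, 0, -0.0012, 0, 0, 0], [0, 0, -0.0016, 0, 0, 0], [0, 0, -0.0016, 0, 0, 0]]])

```text
time_s: 20.78
position: [0.5317, 0.2725, 0.0672]
tcp_rot: [[-0.035, 0.999, 0.003], [0.999, 0.035, 0.0], [0.0, 0.003, -1.0]]
force: [-1.4, -0.9, 8.6]
opening: 0.123
grasp_force: 30.0
```

Call:
play_rows(motion=[[[0, 0, -0.0004, 0, 0, 0], [0, 0, -0.0008, 0, 0, 0], [0, 0, -0.0012, 0, 0, 0], [0, 0, -0.0014, 0, 0, 0], [0, 0, -0.0014, 0, 0, 0]]])

```text
time_s: 21.2
position: [0.5313, 0.2724, 0.0673]
tcp_rot: [[-0.035, 0.999, 0.002], [0.999, 0.035, 0.0], [0.0, 0.002, -1.0]]
force: [1.4, -0.9, 1.7]
opening: 0.129
grasp_force: 30.0
```

Call:
play_rows(motion=[[[0, 0, 0, 0, 0, 0], [0, 0, 0, 0, 0, 0], [0, 0, 0, 0, 0, 0], [0, 0, 0, 0, 0, 0], [0, 0, 0, 0, 0, 0], [0, 0, 0, 0, 0, 0], [0, 0, 0, 0, 0, 0], [0, 0, 0, 0, 0, 0]]], fingers=0.05)

```text
time_s: 21.87
position: [0.5303, 0.2725, 0.0673]
tcp_rot: [[-0.035, 0.999, -0.0], [0.999, 0.035, -0.0], [-0.0, -0.0, -1.0]]
force: [-0.1, -0.3, 0.2]
opening: 0.56
grasp_force: 0.0
```

Call:
play_rows(motion=[[[0, 0, -0.005, 0, 0, 0], [0, 0, -0.015, 0, 0, 0], [0, 0, -0.03, 0, 0, 0], [0, 0, -0.05, 0, 0, 0], [0, 0, -0.08, 0, 0, 0], [0, 0, -0.11, 0, 0, 0], [0, 0, -0.13, 0, 0, 0], [0, 0, -0.13, 0, 0, 0]]])

```text
time_s: 22.53
position: [0.5339, 0.2737, 0.2037]
tcp_rot: [[-0.035, 0.999, 0.011], [0.999, 0.035, 0.003], [0.003, 0.011, -1.0]]
force: [0.1, -0.2, 0.7]
opening: 0.577
grasp_force: 0.0
```

```bash
python3 - <<'E'
from h import *
s=bot.read_state(); print(s['position'],s['force'],s['opening'],s['time_s'])
cap('wrist','w8.png'); cap('scene','s8.png')
a=cv2.imread('pics/w8.png')[0:300,200:500]; b=cv2.resize(cv2.imread('pics/s8.png')[180:280,370:470],(300,300),interpolation=cv2.INTER_CUBIC)
cv2.imwrite('pics/f.png',np.hstack([a,b]))
E
```

```text
[0.53387723 0.27366712 0.20367903] [ 0.11679944 -0.16873562  0.66151341] 0.5766040377363825 22.5333
```

View pics/f.png

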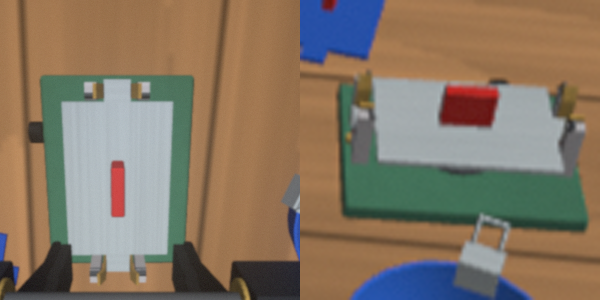

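The plate sits level between both pairs of clips: in the left crop its ears are at (117,90) and (117,262). The gripper is clear, so I'll hand in.

```bash
python3 -c "
from rig import bot
print(bot.hand_in())"
```

```text
the job is handed in; nothing more can be done
None
```

The plate sits in both slots, pressed onto the pads with about 11 N by estimate before I let go. The gripper is clear, nothing else was moved, and the job was handed in at about 22.5 s; no verdict came back.

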